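# Set the end stop: drop, slide and lock a T-headed stop stud in a drilling plate

## Task

Set the end stop for the bar held in the low vise: lift the T-headed steel stop stud out of its wooden block and drop its head, lengthwise, into the slot that runs under the bar, well clear of the bar's end (a good three centimetres or more). Slide it along the slot until its round body bears gently but surely on the bar's end, pause there a moment, then give it a quarter turn clockwise (seen from above) so that its head locks crosswise under the slot's lips, and let go with the stud standing upright, flat on the plate and still up against the bar. Do not shove the bar or force the stud into the plate, and leave the other things on the bench where they are.

Things in the scene. Friction and masses are not known exactly. Their poses are not given: they have to be found in the camera images.
- stud: Plain steel stop stud, about 0.35 kg, 100 mm tall, standing in the block at the start. Origin on its axis at the underside of its round body (28 mm across, z = 0 to 40 mm), z up. Above the body a grip tab, below it a shank 11 mm across and the T-head. A half turn changes nothing. At the end the round body stands on the plate and its side touches the bar.
- stud_tab (a point): Centre of the stud's flat upright grip tab, 64 mm above the stud's origin: 34 mm long along the stud's x, 12 mm thick along y, 36 mm tall (z = 46 to 82 mm).
- stud_head (a point): Centre of the stud's T-head, 14 mm below its origin: 30 mm long along x (as the tab), 13 mm wide along y, 8 mm thick (z = -18 to -10 mm). Two opposite corners are cut back: lengthwise in the slot it can turn clockwise (from above) up to a stop at about 100 degrees; anticlockwise it jams after about 50.
- block: Fixed wooden holder block, 85 x 60 x 32 mm (x, y, z), origin under its centre, with a pocket 36 x 19 mm (long side along x) in which the stud's head hangs, the stud's round body resting on the block's top. It may be on either side of the plate.
- plate: Steel T-slot plate, fixed on the bench, 200 x 360 x 28 mm (x, y, z), origin at bench height under its centre, top at z = 28 mm. The working slot runs along y at x = 0 over the whole length; the vise stands on the +y half, so the slot is open on the -y half. A like spare slot at x = +60 mm is not used.
- slot (a point): Point on the working slot's centre line, level with the plate's top, in its open half, at plate y = -100 mm. Mouth 16 mm wide between lips 8 mm thick; below them an undercut 32 mm wide and 12 mm high. With the stud's round body flat on the plate, its head hangs 2 mm below the lips and 2 mm above the slot's floor.
- vise: Low vise fixed on the plate, axes as the plate's, origin on the plate's top midway along the jaws (90 mm long along y, 40 mm high), over the working slot. It holds the bar (part of the vise): steel, 22 wide, 14 thick, 160 mm long along y, straight over the slot, underside 15 mm and top 29 mm over the plate, held by the jaws' friction only.
- jaw_end (a point): Middle of the jaws' end face on the -y side (vise y = -45 mm), at the bar's mid height. The bar sticks out of the jaws here towards -y by 10 to 65 mm: how far differs each time and is not measured, so its end must be found by looking or by feel.
- tin: Open dark steel tin, 84 mm across the top, 95 mm tall, origin under its centre; a bystander, on the side of the plate where the block is not.
- strap: Loose flat steel clamp strap, 22 x 75 x 12 mm, lying on the plate over the spare slot; origin under its centre; a bystander.
- slug: Short steel round, 36 mm across, 22 mm tall, origin under its centre; a bystander on the bench.
- offcut: Wooden offcut, 50 x 150 x 22 mm, origin under its centre; a bystander on the bench.
- wrench: Small spanner, 160 mm long, lying flat; a bystander.
- angle: Piece of steel angle, 90 x 35 x 35 mm, origin under its base; a bystander near the robot.
- brush: Bench brush, 240 mm long, lying flat beyond the plate; a bystander.
Things that resemble listed ones, but are neither listed nor needed, are in the scene too. What is shaped like the stud but orange or pink is not meant.

How it is judged:
By the outcome, as a careful person would: the job done as asked, in the order asked, and still so for the second after the job is handed in, with the robot touching nothing.
It also fails if it takes over 61 s, if anything falls off the work surface, if the arm or the gripper's body presses on something with over 40 N, if the wrist force passes 120 N, or if a joint passes its speed limit or range.

## Robot

A 7-joint arm with a two-finger parallel gripper is mounted at the origin on the work surface. World frame = base frame: x ahead of the robot, y to its left, z up, the work surface at z = 0. Lengths are in m, angles in rad, forces in N, time in s.
With the tool pointing down it reaches from about 0.4 to 0.85 m from the base axis. Payload 10.4 kg.
Tool frame: the origin (TCP) lies at the very end of the fingers, on their centre line; the grasp point (between the pads) lies 19 mm behind it; z points along the fingers, y is the direction in which the jaws open and shut (so a half turn about z gives the same grasp; the last joint's range is limited). The gripper opens to 87 mm and grips with 3 to 60 N. Pads are 19 mm wide; open, the fingers measure 117 mm over their backs; the gripper's body (75 mm by 190 mm) begins 51 mm behind the grasp point.
Start: joints at [1.221, 0.332, -0.065, 1.46, 0.022, 1.35, -0.088], TCP at [0.201, -0.592, 0.223] pointing down, gripper open.
Joint ranges: [-2.6, 2.6], [-0.5, 2.12], [-1.47, 1.34], [0.16, 2.42], [-1.27, 4.41], [0.06, 2.06], [-2.6, 2.6]. Speed limits (rad/s): [2.22, 2.22, 2.79, 2.79, 3.14, 3.14, 3.14].

## Interface

Orientations are given as a rotation vector (axis times angle).
In Python, from workcell import arm gives the robot as it stands.
- The arm moves only by the tool apply_moves, never from a script. Its argument "steps" is a list of rows, each an object of numbers: "dx", "dy", "dz": the shift along the world's x, y, z in m; "wx", "wy", "wz": the turn, a rotation vector about the world's x, y, z in rad; "gripper": the opening, from 0 (shut) to 1 (fully open). In form: [{"dx": .., "dy": .., "dz": .., "wx": .., "wy": .., "wz": .., "gripper": ..}, ...]. A call has 1 to 20 rows; each row is the pose to reach, as a shift and turn from the pose commanded when the call began; what a row does not reach only later rows make up. A row lasts 1/8 s, in which the tool goes at most 62.5 mm and 10.7 degrees, less where a joint would pass 70% of its speed; a pose out of reach is approached as far as the arm can. A call with a gripper value outside its range is refused whole. The fingers move at their own pace and stop on an object; "force" is the grip in N (left out, the last holds). Time passes only in rows, so rows that repeat a pose let the fingers close. It gives the time, the measured TCP pose, the force and the opening at its end, in the units of the state.
- arm.get_state(): the state, without advancing time (a new reading comes with each control period).
- arm.read_camera(name): name is "scene" or "top" or "wrist"; returns a dict with "pixels" (480x640x3 uint8, red, green, blue), "fx", "fy", "cx", "cy" (pixels), "world_to_cam" (4x4, takes a point from world to camera coordinates). Camera axes: x right, y up, looking along -z (the intrinsics and any distortion apply to the point x, -y, -z); pixel columns grow to the right and rows downward; lengths in m; the calibration is good to about 2 mm. A picture is of the moment at which its call begins. There is no depth.
- arm.sign_off(): hands the job in, once; it reports no verdict.
The state is a dict: "clock": time; "joint_positions": joint angles; "qd": joint speeds; "tau": joint torques, N m; "ee_pos": TCP position; "eef_rot": TCP orientation; "wrist_force": force on the tool from outside, world axes, zero at the start; "moment": the same for the moment, N m; "gripper_width": finger opening in m.
Only numpy, scipy, OpenCV 4.12 (cv2) and the standard library are available. Lean on these libraries where they do the work, as an engineer would, in place of code of your own. Each camera call takes 0.05 s, during which the arm holds its last target. There are 200 camera calls.

## Working session

There is one attempt and no reset: what is moved stays moved. The work goes in short steps, Python scripts to look and compute and a tool call to move; the robot and the scene stay as the last step left them, time stands still between calls to the robot, and variables do not carry over. Pictures are saved under pics/ and viewed, about 8 in all and at most 12, crops included, and the job is handed in when it is done.

Besides the shell and the picture viewer there is one more tool, called after "Call:" by a JSON object that holds its "method" and its "body", one argument or row to a line. apply_moves: Moves the arm, as the interface text tells. Its arguments: {"type":"object","properties":{"steps":{"type":"array"},"force":{"type":"number"}},"required":["steps"]}

```bash
mkdir -p pics; cat > h.py <<'E'
import numpy as np, cv2
from workcell import arm
def snap(n,f=None):
    c=arm.read_camera(n)
    if f: cv2.imwrite('pics/'+f,c['pixels'][:,:,::-1]); np.save('pics/'+f[:-4]+'.npy',{k:c[k] for k in c},allow_pickle=True)
    return c
def load(f): return np.load('pics/'+f+'.npy',allow_pickle=True).item()
def ray(c,u,v):
    T=np.array(c['world_to_cam']);R=T[:3,:3];o=-R.T@T[:3,3]
    d=R.T@np.array([(u-c['cx'])/c['fx'],-(v-c['cy'])/c['fy'],-1]);return o,d
def onz(c,u,v,z):
    o,d=ray(c,u,v);return o+d*(z-o[2])/d[2]
def proj(c,p):
    q=np.array(c['world_to_cam'])@np.r_[p,1]
    return np.array([c['cx']+c['fx']*q[0]/-q[2],c['cy']-c['fy']*q[1]/-q[2]])
E
python3 - <<'E'
from h import *
for n in('scene','top'):
    c=snap(n,n+'0.png');print(n,[k for k in c],c['fx'],c['cx'],c['cy'],ray(c,320,240))
s=arm.get_state();print(s)
E
```

```text
scene ['pixels', 'fx', 'fy', 'cx', 'cy', 'world_to_cam'] 480.1526556033838 323.886157106995 236.57792916227535 (array([ 1.21156165, -0.49109585,  0.89261738]), array([-0.61125682,  0.38622995, -0.69087468]))
top ['pixels', 'fx', 'fy', 'cx', 'cy', 'world_to_cam'] 461.99028251581257 316.45128074726284 236.35539710483872 (array([ 0.31661209, -0.04160638,  1.18974198]), array([ 0.17674161, -0.01456938, -0.98421104]))
{'clock': 0.1, 'joint_positions': array([ 1.22139567,  0.33281897, -0.06470046,  1.46085807,  0.02157055,
        1.3499115 , -0.08848663]), 'qd': array([-0.00037374, -0.00184123, -0.0010977 , -0.00158788,  0.00037605,
        0.00093471,  0.00031066]), 'tau': array([ 1.74444911e-03, -6.24543142e+01,  2.50221690e-02, -3.90719211e+01,
       -6.13156054e-02,  3.65367474e-02,  2.17950458e-05]), 'ee_pos': array([ 0.20052675, -0.5915848 ,  0.22182671]), 'eef_rot': array([-3.09847700e+00, -5.10889022e-01,  3.79530967e-04]), 'wrist_force': array([0.47337033, 0.06279009, 0.66304017]), 'moment': array([-0.02812534,  0.00599496, -0.01915718]), 'gripper_width': 0.08688461026113009}
```

View pics/scene0.png

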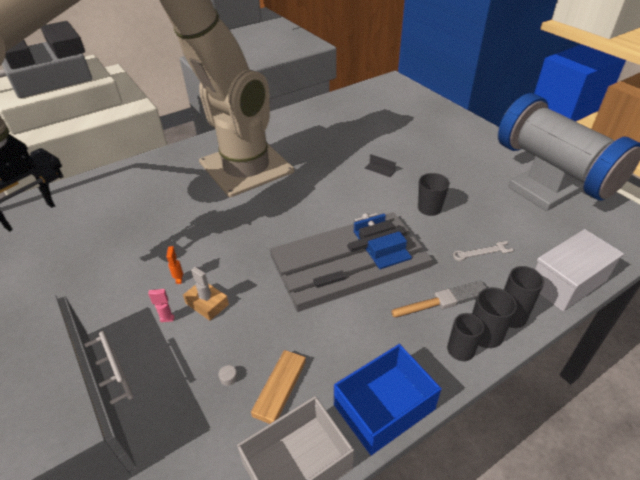

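View pics/top0.png

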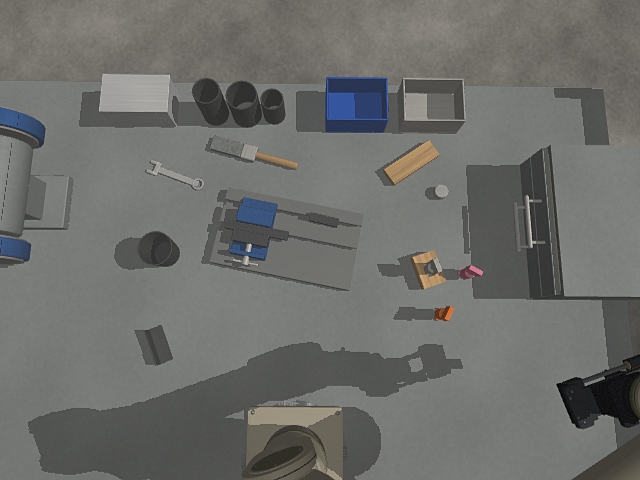

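The scene picture shows the plate with vise at about (350,258) and the steel stud in its block at (203,290). In the top view the plate is centred near (285,238) and the block/stud near (430,268). The pink (471,271) and orange (444,313) lookalikes stand close by.

```bash
python3 - <<'E'
from h import *
a=load('top0')['pixels'][180:300,200:365,::-1];b=load('top0')['pixels'][240:325,400:490,::-1];s=load('scene0')['pixels'][205:310,265:440,::-1];d=load('scene0')['pixels'][240:330,140:235,::-1]
r=lambda i,w,h:cv2.resize(i,(w,h),interpolation=cv2.INTER_CUBIC)
cv2.imwrite('pics/c1.png',np.vstack([np.hstack([r(a,440,320),r(b,339,320)]),np.hstack([r(s,460,276),r(d,319,276)])]))
E
```

```text
(no output)
```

View pics/c1.png

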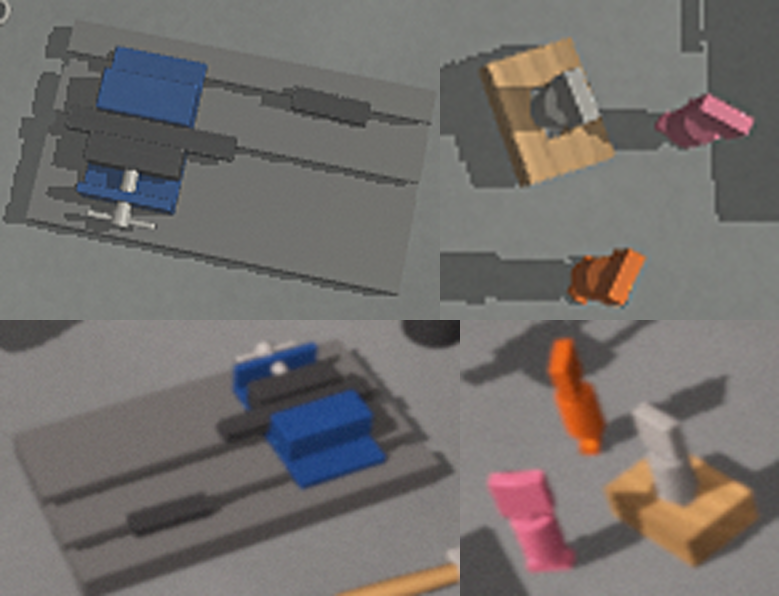

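The crop shows the bar end near crop (236,148), i.e. top px (288.5,235.5), and the working slot's mouth leaving the plate at about (356,248.6). The grey stud's tab top is at about (435,264), with the block yawed about 20°.

```bash
python3 - <<'E'
from h import *
c=load('top0');s=load('scene0')
np.set_printoptions(precision=4,suppress=True)
P=[onz(c,*p,.028) for p in [(227,187.5),(362.7,214.5),(349.2,290.6),(208.2,262.5)]]
print(np.array(P),np.mean(P,0))
for i in range(4):
    e=P[(i+1)%4]-P[i];print(np.linalg.norm(e),np.degrees(np.arctan2(e[1],e[0])))
print('slot end',onz(c,356,248.6,.028),'bar end',onz(c,288.5,235.5,.057))
# block: wood mask
for n,I in(('top',c),('scene',s)):
    hsv=cv2.cvtColor(I['pixels'],cv2.COLOR_RGB2HSV);m=cv2.inRange(hsv,(8,70,60),(24,220,255))
    for k in cv2.findContours(m,0,1)[0]:
        if cv2.contourArea(k)>150:print(n,cv2.boundingRect(k),cv2.contourArea(k))
# block top corners crop b -> px
b=[(484,66),(572,38),(613,157),(527,186)]
B=[onz(c,400+(x-440)/3.767,240+y/3.767,.032) for x,y in b];print('block',np.array(B),np.mean(B,0))
for i in range(4):
    e=B[(i+1)%4]-B[i];print(np.linalg.norm(e),np.degrees(np.arctan2(e[1],e[0])))
t=[(565,77),(579,68),(600,112),(586,124)]
T=[onz(c,400+(x-440)/3.767,240+y/3.767,.114) for x,y in t];print('tab',np.array(T),np.mean(T,0))
for i in range(4):
    e=T[(i+1)%4]-T[i];print(np.linalg.norm(e),np.degrees(np.arctan2(e[1],e[0])))
E
```

```text
[[ 0.6621  0.1844  0.028 ]
 [ 0.5931 -0.1688  0.028 ]
 [ 0.3971 -0.1327  0.028 ]
 [ 0.465   0.2234  0.028 ]] [0.5294 0.0266 0.028 ]
0.3598044330169336 -101.06125661099888
0.1993123513795885 169.57396050316788
0.3624918250892258 79.19545675094422
0.2009247985579473 -11.196450259635338
slot end [ 0.5038 -0.1507  0.028 ] bar end [0.5308 0.0203 0.057 ]
top (434, 306, 21, 15) 197.5
top (411, 250, 35, 39) 591.0
top (255, 152, 43, 17) 244.5
top (383, 140, 56, 46) 1028.0
scene (251, 350, 55, 74) 1911.5
scene (391, 297, 49, 20) 377.0
scene (183, 284, 46, 36) 853.5
scene (166, 246, 17, 39) 353.5
scene (577, 72, 63, 70) 2355.0
scene (541, 20, 99, 45) 1648.0
scene (259, 0, 145, 92) 6957.0
block [[ 0.4814 -0.2912  0.032 ]
 [ 0.501  -0.3512  0.032 ]
 [ 0.421  -0.3754  0.032 ]
 [ 0.4013 -0.3173  0.032 ]] [ 0.4512 -0.3338  0.032 ]
0.06315709941365755 -71.96691299277698
0.08357354499245641 -163.2123625461272
0.0613319255693434 108.72586171184099
0.08429536079109681 18.042022139667512
tab [[ 0.4633 -0.3239  0.114 ]
 [ 0.469  -0.3329  0.114 ]
 [ 0.4415 -0.3449  0.114 ]
 [ 0.4339 -0.3358  0.114 ]] [ 0.4519 -0.3344  0.114 ]
0.010666137497583723 -57.4421600034797
0.02998779210006196 -156.50402177267046
0.011780524373316536 129.88861954400724
0.03164188328371584 22.10402646869764
```

Plate sides measure 360 × 200 mm and block sides about 84 × 62 mm, so these agree with the sizes given. Next I move over the stud and look with the wrist camera.

Call:
{"method": "apply_moves", "body": {
  "steps": [
    {"dx": 0.03, "dy": 0.05, "dz": 0.03, "gripper": 0.5},
    {"dx": 0.05, "dy": 0.1, "dz": 0.04},
    {"dx": 0.06, "dy": 0.16, "dz": 0.05},
    {"dx": 0.08, "dy": 0.21, "dz": 0.05},
    {"dx": 0.12, "dy": 0.25, "dz": 0.05},
    {"dx": 0.18, "dy": 0.258, "dz": 0.05},
    {"dx": 0.225, "dy": 0.258, "dz": 0.05},
    {"dx": 0.225, "dy": 0.258, "dz": 0.05},
    {"dx": 0.225, "dy": 0.258, "dz": 0.05},
    {"dx": 0.225, "dy": 0.258, "dz": 0.05}
  ],
  "force": 30
}}

```text
$.steps[0]: bad value
```

```bash
python3 - <<'E'
from h import *
c=snap('wrist','w0.png');print(ray(c,320,240),c['fx']);print(arm.get_state()['ee_pos'],arm.get_state()['eef_rot'],arm.get_state()['joint_positions'])
for p in [(.452,-.334,.114),(.452,-.334,.032),(.481,-.291,.032)]:print(proj(c,p))
E
```

```text
(array([ 0.26435413, -0.56857321,  0.38240185]), array([-0.23262556, -0.08443505, -0.96892809])) 411.2316856421013
[ 0.20057449 -0.59164337  0.22193799] [-3.09870410e+00 -5.10935844e-01  2.79902583e-04] [ 1.22137486  0.33273514 -0.06471143  1.46073468  0.02156412  1.34987855
 -0.08850791]
[ -20.04607551 -410.73239001]
[  77.04182172 -253.9596042 ]
[  19.23233793 -334.81670849]
```

View pics/w0.png

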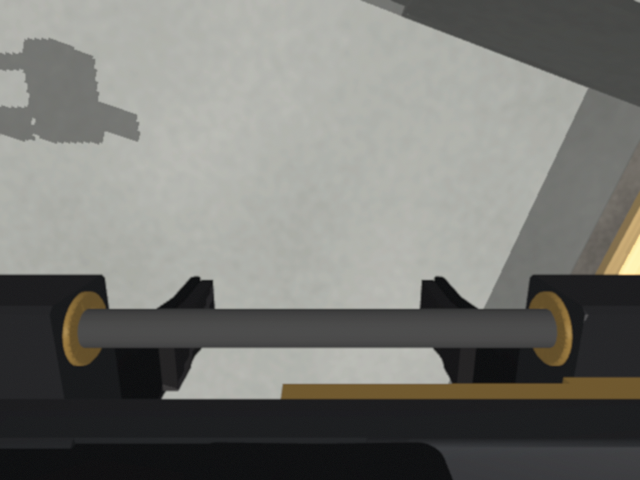

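The wrist image shows bench only, with the fingers at rows above about 280. The call was refused, so I will give every field.

Call:
{"method": "apply_moves", "body": {
  "steps": [
    {"dx": 0.03, "dy": 0.05, "dz": 0.03, "wx": 0, "wy": 0, "wz": 0, "gripper": 0.5},
    {"dx": 0.05, "dy": 0.1, "dz": 0.04, "wx": 0, "wy": 0, "wz": 0, "gripper": 0.5},
    {"dx": 0.06, "dy": 0.16, "dz": 0.05, "wx": 0, "wy": 0, "wz": 0, "gripper": 0.5},
    {"dx": 0.08, "dy": 0.21, "dz": 0.05, "wx": 0, "wy": 0, "wz": 0, "gripper": 0.5},
    {"dx": 0.12, "dy": 0.25, "dz": 0.05, "wx": 0, "wy": 0, "wz": 0, "gripper": 0.5},
    {"dx": 0.18, "dy": 0.25, "dz": 0.05, "wx": 0, "wy": 0, "wz": 0, "gripper": 0.5},
    {"dx": 0.225, "dy": 0.25, "dz": 0.05, "wx": 0, "wy": 0, "wz": 0, "gripper": 0.5},
    {"dx": 0.225, "dy": 0.25, "dz": 0.05, "wx": 0, "wy": 0, "wz": 0, "gripper": 0.5},
    {"dx": 0.225, "dy": 0.25, "dz": 0.05, "wx": 0, "wy": 0, "wz": 0, "gripper": 0.5},
    {"dx": 0.225, "dy": 0.25, "dz": 0.05, "wx": 0, "wy": 0, "wz": 0, "gripper": 0.5}
  ],
  "force": 30
}}

```text
clock: 1.4
ee_pos: [0.4246, -0.3425, 0.2728]
eef_rot: [3.1, 0.508, -0.0]
wrist_force: [-0.1, -0.0, 0.3]
gripper_width: 0.0438
```

```bash
python3 - <<'E'
from h import *
c=snap('wrist','w1.png');print(ray(c,320,240),c['fx']);print(arm.get_state())
for p in [(.452,-.334,.114),(.452,-.334,.032),(.481,-.291,.032)]:print(proj(c,p))
E
```

```text
(array([ 0.48840701, -0.31930179,  0.43328379]), array([-0.23253472, -0.08574835, -0.96883456])) 411.2316856421013
{'clock': 1.45, 'joint_positions': array([ 0.89356453,  0.1531404 , -0.33440533,  1.5811705 ,  0.05129891,
        1.41549692, -0.69071488]), 'qd': array([-1.40883332e-03, -1.19930271e-03, -2.76961776e-03,  9.82396728e-05,
       -5.81907404e-04,  1.10543277e-04, -1.59120592e-03]), 'tau': array([-2.03743670e-01, -4.86382484e+01, -1.70321256e+00, -3.94541895e+01,
       -6.90376572e-02, -2.49564007e-02,  7.47925340e-03]), 'ee_pos': array([ 0.42466066, -0.34247839,  0.27286478]), 'eef_rot': array([ 3.09948441e+00,  5.08486494e-01, -2.11215028e-04]), 'wrist_force': array([-0.14334703, -0.27523815, -0.11888253]), 'moment': array([-0.02233989,  0.00480256, -0.0241133 ]), 'gripper_width': 0.04349245209805876}
[320.09501412 186.96882907]
[319.50432314 176.5641926 ]
[286.19858584 132.55629158]
```

View pics/w1.png

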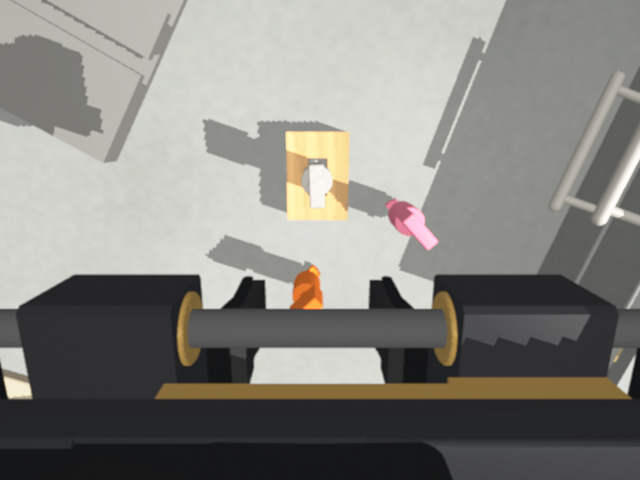

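The wrist view shows the block at columns 287–349, rows 131–219. The tab's bright top is at about (317,187), and pink is clear at (412,220). I segment the tab for its pose.

```bash
python3 - <<'E'
from h import *
np.set_printoptions(precision=4,suppress=True)
c=load('w1');I=c['pixels'][155:215,300:340]
hsv=cv2.cvtColor(I,cv2.COLOR_RGB2HSV)
print(hsv[::4,2::3,2])
print(hsv[::8,2::3,1])
H=cv2.cvtColor(c['pixels'],cv2.COLOR_RGB2HSV);m=cv2.inRange(H,(0,0,205),(180,40,255));z=np.zeros_like(m);z[155:215,300:340]=m[155:215,300:340]
for k in cv2.findContours(z,0,1)[0]:
    if cv2.contourArea(k)>80:
        r=cv2.minAreaRect(k);print(r);bx=cv2.boxPoints(r);T=np.array([onz(c,*p,.114) for p in bx]);print(T,T.mean(0))
        for i in range(2):e=T[i+1]-T[i];print(np.linalg.norm(e),np.degrees(np.arctan2(e[1],e[0])))
m=cv2.inRange(H,(8,60,60),(28,255,255));z[:]=0;z[120:230,270:360]=m[120:230,270:360]
k=max(cv2.findContours(z,0,1)[0],key=cv2.contourArea);r=cv2.minAreaRect(k);T=np.array([onz(c,*p,.032) for p in cv2.boxPoints(r)]);print('block',T.mean(0))
for i in range(2):e=T[i+1]-T[i];print(np.linalg.norm(e),np.degrees(np.arctan2(e[1],e[0])))
E
```

```text
[[240 253 255 255 255 254 253 254 254 254 254 253 252]
 [202 204 163 162 172 169 155 158 178 255 254 253 252]
 [200 204 158 139 138 138 139 152 164 255 254 253 252]
 [199 176 168 246 246 247 250 244 173 255 254 253 252]
 [194 174 180 246 248 250 249 247 250 247 254 253 252]
 [185 185 177 249 248 248 248 247 248 248 254 253 252]
 [183 185 175 247 247 247 249 250 248 248 243 249 252]
 [181 184 166 245 248 250 250 251 248 248 232 203 195]
 [235 178 174 248 249 249 250 252 248 248 217 203 196]
 [254 224 173 246 248 249 249 250 248 225 214 201 196]
 [254 252 241 243 248 248 249 250 235 254 249 207 196]
 [254 252 254 239 248 248 249 250 253 254 254 253 195]
 [254 252 254 238 248 249 249 249 254 254 254 253 253]
 [254 253 254 243 245 244 246 250 254 254 254 253 252]
 [254 253 254 254 254 254 254 253 254 254 254 253 252]]
[[112  95  77  77  77  79  92  87  83  76  80  88  94]
 [116 118  74  17  18  17  18  12  59  79  80  88  94]
 [112  18  18   9   7   7   7   8   7  38  81  88  93]
 [ 21  18  19   9   9   9   7   6   7   7  37 104  94]
 [ 81  16  18   9   6   7   7   5   8   8 106 117 116]
 [ 82  95 106   8   8   8   8   7 116  80 103 118 117]
 [ 81  97  88  10   8   7   7   7  86  80  79  89  94]
 [ 80  88  85  82  80  80  83  89  86  79  79  90  92]]
((320.5, 186.0), (42.0, 23.0), 90.0)
[[ 0.4652 -0.3206  0.114 ]
 [ 0.4708 -0.3372  0.114 ]
 [ 0.4401 -0.3479  0.114 ]
 [ 0.4343 -0.3308  0.114 ]] [ 0.4526 -0.3341  0.114 ]
0.0176016376815892 -71.37741936611444
0.03250277214295972 -160.8522268903072
block [ 0.4514 -0.3311  0.032 ]
0.05938378845985505 -71.38001967956085
0.08451294945168913 -160.29390123586842
```

Tab centre is about (0.451, -0.332), and the block centre (0.451, -0.331) agrees. Its yaw matches the tool's to within 1°. I descend and grip.

Call:
{"method": "apply_moves", "body": {
  "steps": [
    {"dx": 0.026, "dy": 0.0105, "dz": -0.03, "wx": 0, "wy": 0, "wz": 0.01, "gripper": 0.5},
    {"dx": 0.026, "dy": 0.0105, "dz": -0.07, "wx": 0, "wy": 0, "wz": 0.01, "gripper": 0.5},
    {"dx": 0.026, "dy": 0.0105, "dz": -0.11, "wx": 0, "wy": 0, "wz": 0.01, "gripper": 0.5},
    {"dx": 0.026, "dy": 0.0105, "dz": -0.15, "wx": 0, "wy": 0, "wz": 0.01, "gripper": 0.5},
    {"dx": 0.026, "dy": 0.0105, "dz": -0.18, "wx": 0, "wy": 0, "wz": 0.01, "gripper": 0.5},
    {"dx": 0.026, "dy": 0.0105, "dz": -0.193, "wx": 0, "wy": 0, "wz": 0.01, "gripper": 0.5},
    {"dx": 0.026, "dy": 0.0105, "dz": -0.193, "wx": 0, "wy": 0, "wz": 0.01, "gripper": 0.5},
    {"dx": 0.026, "dy": 0.0105, "dz": -0.193, "wx": 0, "wy": 0, "wz": 0.01, "gripper": 0.5}
  ]
}}

```text
clock: 2.45
ee_pos: [0.4523, -0.332, 0.081]
eef_rot: [3.096, 0.526, 0.002]
wrist_force: [0.3, 0.1, -0.1]
gripper_width: 0.0436
```

Call:
{"method": "apply_moves", "body": {
  "steps": [
    {"dx": 0, "dy": 0, "dz": 0, "wx": 0, "wy": 0, "wz": 0, "gripper": 0.25},
    {"dx": 0, "dy": 0, "dz": 0, "wx": 0, "wy": 0, "wz": 0, "gripper": 0.15},
    {"dx": 0, "dy": 0, "dz": 0, "wx": 0, "wy": 0, "wz": 0, "gripper": 0.0},
    {"dx": 0, "dy": 0, "dz": 0, "wx": 0, "wy": 0, "wz": 0, "gripper": 0.0},
    {"dx": 0, "dy": 0, "dz": 0, "wx": 0, "wy": 0, "wz": 0, "gripper": 0.0},
    {"dx": 0, "dy": 0, "dz": 0, "wx": 0, "wy": 0, "wz": 0, "gripper": 0.0}
  ],
  "force": 35
}}

```text
clock: 3.2
ee_pos: [0.4517, -0.3316, 0.0796]
eef_rot: [3.097, 0.526, 0.0]
wrist_force: [0.7, -1.1, -1.0]
gripper_width: 0.0116
```

Gripped: opening 11.6 mm, TCP 47.6 mm above the stud's origin. I lift, carry to over the slot's open half and turn the head lengthwise.

Call:
{"method": "apply_moves", "body": {
  "steps": [
    {"dx": 0, "dy": 0, "dz": 0.015, "wx": 0, "wy": 0, "wz": 0, "gripper": 0.0},
    {"dx": 0, "dy": 0, "dz": 0.045, "wx": 0, "wy": 0, "wz": 0, "gripper": 0.0},
    {"dx": 0, "dy": 0, "dz": 0.085, "wx": 0, "wy": 0, "wz": 0, "gripper": 0.0},
    {"dx": 0.01, "dy": 0.03, "dz": 0.1, "wx": 0, "wy": 0, "wz": 0.1, "gripper": 0.0},
    {"dx": 0.02, "dy": 0.07, "dz": 0.1, "wx": 0, "wy": 0, "wz": 0.25, "gripper": 0.0},
    {"dx": 0.03, "dy": 0.11, "dz": 0.1, "wx": 0, "wy": 0, "wz": 0.4, "gripper": 0.0},
    {"dx": 0.04, "dy": 0.15, "dz": 0.1, "wx": 0, "wy": 0, "wz": 0.55, "gripper": 0.0},
    {"dx": 0.05, "dy": 0.19, "dz": 0.1, "wx": 0, "wy": 0, "wz": 0.7, "gripper": 0.0},
    {"dx": 0.056, "dy": 0.22, "dz": 0.1, "wx": 0, "wy": 0, "wz": 0.85, "gripper": 0.0},
    {"dx": 0.056, "dy": 0.24, "dz": 0.1, "wx": 0, "wy": 0, "wz": 1.0, "gripper": 0.0},
    {"dx": 0.056, "dy": 0.25, "dz": 0.1, "wx": 0, "wy": 0, "wz": 1.045, "gripper": 0.0},
    {"dx": 0.056, "dy": 0.25, "dz": 0.1, "wx": 0, "wy": 0, "wz": 1.045, "gripper": 0.0},
    {"dx": 0.056, "dy": 0.25, "dz": 0.1, "wx": 0, "wy": 0, "wz": 1.045, "gripper": 0.0}
  ]
}}

```text
clock: 4.82
ee_pos: [0.5075, -0.0826, 0.1796]
eef_rot: [2.424, 1.998, -0.001]
wrist_force: [0.2, -1.5, -4.9]
gripper_width: 0.0117
```

```bash
python3 - <<'E'
from h import *
c=snap('wrist','w2.png');s=arm.get_state();print(s['ee_pos'],s['eef_rot'],s['joint_positions'],s['wrist_force'])
for y in(-.05,-.018,.02):print(proj(c,np.array([.5294,.0266,.028])+y*np.array([.19,.982,0])))
E
```

```text
[ 0.5075097  -0.08259805  0.17955633] [ 2.42425263e+00  1.99795349e+00 -4.54022831e-04] [ 0.65556867  0.17121357 -0.63686366  1.78105844  0.10822874  1.22442384
 -0.20335743] [ 0.00804277  0.50256865 -4.14358381]
[319.35570256 146.29250039]
[319.35377503 100.71464718]
[319.35134685  43.29901576]
```

View pics/w2.png

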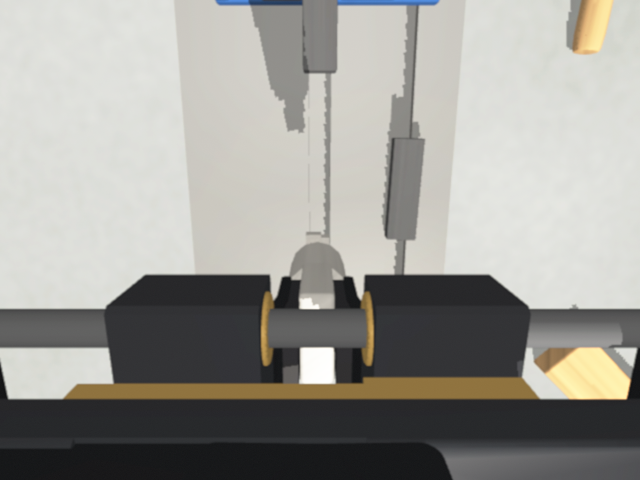

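The wrist view shows the slot running up from under the stud (columns about 308–330, rows 73–235), nearly vertical. The bar's end is at row ~70, columns 303–337.

```bash
python3 - <<'E'
from h import *
np.set_printoptions(precision=4,suppress=True,linewidth=220)
c=load('w2');g=cv2.cvtColor(c['pixels'],cv2.COLOR_RGB2GRAY)
for v in(85,110,150,190,220,228):print(v,g[v,298:342])
print(g[55:85,312],g[55:85,328]); print(g[60,295:345])
for v in(110,150,190,225):print(v,onz(c,308,v,.028),onz(c,330,v,.028))
print(onz(c,320,68,.057),onz(c,320,72.5,.043))
print([onz(c,u,v,.028) for u,v in((185,110),(190,190),(194,250),(458,110),(452,190),(447,250))])
E
```

```text
85 [144 144 144 143 144 144 143 144 143 147 168 194 208 210 209 209 209 210 210 209 209 209 210 209 210 204 176 149 143 144 143 145 161 191 207 210 210 209 209 209 209 209 209 210]
110 [142 142 142 142 142 144 155 186 207 210 210 210 210 210 210 210 210 209 210 210 210 210 210 210 210 210 210 202 175 148 141 146 169 196 208 210 210 210 210 210 210 210 210 209]
150 [206 207 206 207 207 207 207 207 208 204 194 197 205 206 206 207 207 207 206 207 207 207 206 207 207 207 204 185 157 141 137 143 179 204 207 207 207 206 207 207 207 207 207 207]
190 [204 204 204 204 204 204 204 205 206 202 193 196 202 203 204 205 205 205 205 206 205 205 205 205 206 206 200 172 144 135 135 148 182 203 205 205 205 205 205 205 206 205 205 205]
220 [205 205 204 205 205 205 205 206 207 206 203 193 196 204 206 206 207 207 207 207 207 207 207 208 207 198 168 140 134 133 136 155 188 205 208 207 206 207 208 207 207 207 207 208]
228 [206 206 207 207 206 207 206 207 207 207 204 195 198 205 207 207 207 207 208 208 208 208 209 209 208 208 199 170 139 133 137 157 189 206 209 208 208 209 209 208 209 209 209 209]
[127 128 
[... 214 characters left out ...]
143 143 143 143 143]
[144 144 144 144 145 145 141 121  95  88  88  96 117 130 130 129 128 127 129 130 132 132 132 132 132 131 133 132 132 132 130 129 129 129 129 128 129 128 127 126 125 138 181 206 211 210 210 210 209 209]
110 [0.5167 0.0042 0.028 ] [0.5323 0.0012 0.028 ]
150 [ 0.5111 -0.0235  0.028 ] [ 0.5271 -0.0266  0.028 ]
190 [ 0.5053 -0.0526  0.028 ] [ 0.5217 -0.0558  0.028 ]
225 [ 0.4999 -0.0793  0.028 ] [ 0.5167 -0.0825  0.028 ]
[0.5296 0.0262 0.057 ] [0.5296 0.0255 0.043 ]
[array([0.4292, 0.0213, 0.028 ]), array([ 0.4173, -0.0355,  0.028 ]), array([ 0.4077, -0.0818,  0.028 ]), array([ 0.6233, -0.0166,  0.028 ]), array([ 0.6126, -0.0735,  0.028 ]), array([ 0.6035, -0.1199,  0.028 ])]
```

Slot line fits at 79.0° through (0.5135, -0.0542), and its mouth measures 16–17 mm. The tool is at yaw 79.0° and about 0.5 mm off the line. The bar end is at about (0.5296, 0.0258), while the top view gave 0.020, so I will settle it by feel. I drop the stud with about 58 mm between its body and the bar.

Call:
{"method": "apply_moves", "body": {
  "steps": [
    {"dx": 0.008, "dy": 0.0375, "dz": -0.02, "wx": 0, "wy": 0, "wz": 0, "gripper": 0.0},
    {"dx": 0.008, "dy": 0.0375, "dz": -0.05, "wx": 0, "wy": 0, "wz": 0, "gripper": 0.0},
    {"dx": 0.008, "dy": 0.0375, "dz": -0.07, "wx": 0, "wy": 0, "wz": 0, "gripper": 0.0},
    {"dx": 0.008, "dy": 0.0375, "dz": -0.08, "wx": 0, "wy": 0, "wz": 0, "gripper": 0.0},
    {"dx": 0.008, "dy": 0.0375, "dz": -0.083, "wx": 0, "wy": 0, "wz": 0, "gripper": 0.0},
    {"dx": 0.008, "dy": 0.0375, "dz": -0.086, "wx": 0, "wy": 0, "wz": 0, "gripper": 0.0},
    {"dx": 0.008, "dy": 0.0375, "dz": -0.089, "wx": 0, "wy": 0, "wz": 0, "gripper": 0.0},
    {"dx": 0.008, "dy": 0.0375, "dz": -0.092, "wx": 0, "wy": 0, "wz": 0, "gripper": 0.0},
    {"dx": 0.008, "dy": 0.0375, "dz": -0.092, "wx": 0, "wy": 0, "wz": 0, "gripper": 0.0}
  ]
}}

```text
clock: 6.0
ee_pos: [0.5156, -0.0439, 0.0875]
eef_rot: [-2.421, -2.002, 0.0]
wrist_force: [0.5, -0.2, -4.6]
gripper_width: 0.0118
```

Call:
{"method": "apply_moves", "body": {
  "steps": [
    {"dx": 0, "dy": 0, "dz": -0.003, "wx": 0, "wy": 0, "wz": 0, "gripper": 0.0},
    {"dx": 0, "dy": 0, "dz": -0.006, "wx": 0, "wy": 0, "wz": 0, "gripper": 0.0},
    {"dx": 0, "dy": 0, "dz": -0.009, "wx": 0, "wy": 0, "wz": 0, "gripper": 0.0},
    {"dx": 0, "dy": 0, "dz": -0.0105, "wx": 0, "wy": 0, "wz": 0, "gripper": 0.0},
    {"dx": 0, "dy": 0, "dz": -0.0105, "wx": 0, "wy": 0, "wz": 0, "gripper": 0.0},
    {"dx": 0, "dy": 0, "dz": -0.0105, "wx": 0, "wy": 0, "wz": 0, "gripper": 0.0}
  ]
}}

```text
clock: 6.75
ee_pos: [0.5157, -0.0439, 0.0771]
eef_rot: [2.421, 2.002, 0.0]
wrist_force: [-0.2, -0.2, -4.1]
gripper_width: 0.0114
```

```bash
python3 - <<'E'
from h import *
snap('scene','s1.png');c=snap('wrist','w3.png');s=arm.get_state();print(s['ee_pos'],s['wrist_force'],s['moment'],s['clock'])
a=load('s1')['pixels'][190:300,270:420,::-1];b=c['pixels'][0:300,160:480,::-1]
cv2.imwrite('pics/c2.png',np.hstack([cv2.resize(a,(440,322),interpolation=cv2.INTER_CUBIC),cv2.resize(b,(344,322))]))
E
```

```text
[ 0.51573211 -0.04391784  0.07719076] [ 0.25385912  0.53313794 -3.61391407] [ 0.00509405 -0.07667099 -0.02283962] 6.85
```

View pics/c2.png

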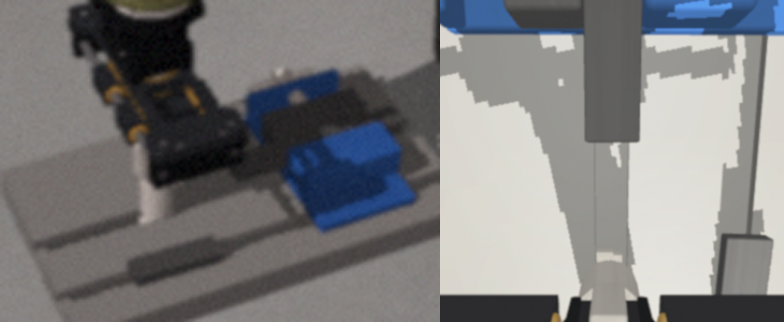

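The stud is standing in the slot with its body just above the plate. The bar's end is clearly visible ahead, at wrist px about (328,131). I touch down gently.

Call:
{"method": "apply_moves", "body": {
  "steps": [
    {"dx": 0, "dy": 0, "dz": -0.0008, "wx": 0, "wy": 0, "wz": 0, "gripper": 0.0},
    {"dx": 0, "dy": 0, "dz": -0.0014, "wx": 0, "wy": 0, "wz": 0, "gripper": 0.0},
    {"dx": 0, "dy": 0, "dz": -0.0018, "wx": 0, "wy": 0, "wz": 0, "gripper": 0.0},
    {"dx": 0, "dy": 0, "dz": -0.0018, "wx": 0, "wy": 0, "wz": 0, "gripper": 0.0}
  ]
}}

```text
clock: 7.35
ee_pos: [0.5158, -0.044, 0.0756]
eef_rot: [2.421, 2.002, 0.0]
wrist_force: [-0.8, -0.0, 0.7]
gripper_width: 0.0114
```

```bash
python3 - <<'E'
from h import *
s=arm.get_state();print(s['ee_pos'],s['wrist_force'],s['moment'])
c=load('w3');g=cv2.cvtColor(c['pixels'],cv2.COLOR_RGB2GRAY);print(g[115:145,312],g[115:145,322]);print(onz(c,320,131,.043),onz(c,320,126,.057))
E
```

```text
[ 0.51575039 -0.0439563   0.07555706] [-0.83785379 -0.04264417  0.66041558] [-0.02535245  0.40687597  0.0468131 ]
[ 95  96  96  95  95  96  95  96  95  96  95  96  95  95  95  91  86 104
 135 150 152 152 152 151 152 151 151 152 151 151] [ 96  96  97  96  95  97  95  96  96  96  96  97  96  97  97  91  93 136
 192 218 222 222 222 222 222 222 222 222 222 220]
[0.52956715 0.02586217 0.043     ] [0.52983606 0.02774368 0.057     ]
```

Touchdown is at TCP z 0.0756, exactly as predicted, with about 5 N. Predicted contact with the bar is about 57 mm along the slot. I slide most of it, slightly relieved.

Call:
{"method": "apply_moves", "body": {
  "steps": [
    {"dx": 0.0, "dy": 0.0, "dz": 0.0004, "wx": 0, "wy": 0, "wz": 0, "gripper": 0.0},
    {"dx": 0.001, "dy": 0.006, "dz": 0.0004, "wx": 0, "wy": 0, "wz": 0, "gripper": 0.0},
    {"dx": 0.0023, "dy": 0.013, "dz": 0.0004, "wx": 0, "wy": 0, "wz": 0, "gripper": 0.0},
    {"dx": 0.0037, "dy": 0.02, "dz": 0.0004, "wx": 0, "wy": 0, "wz": 0, "gripper": 0.0},
    {"dx": 0.005, "dy": 0.027, "dz": 0.0004, "wx": 0, "wy": 0, "wz": 0, "gripper": 0.0},
    {"dx": 0.0064, "dy": 0.034, "dz": 0.0004, "wx": 0, "wy": 0, "wz": 0, "gripper": 0.0},
    {"dx": 0.0077, "dy": 0.041, "dz": 0.0004, "wx": 0, "wy": 0, "wz": 0, "gripper": 0.0},
    {"dx": 0.0087, "dy": 0.046, "dz": 0.0004, "wx": 0, "wy": 0, "wz": 0, "gripper": 0.0},
    {"dx": 0.0091, "dy": 0.048, "dz": 0.0004, "wx": 0, "wy": 0, "wz": 0, "gripper": 0.0},
    {"dx": 0.0091, "dy": 0.048, "dz": 0.0004, "wx": 0, "wy": 0, "wz": 0, "gripper": 0.0}
  ]
}}

```text
clock: 8.6
ee_pos: [0.5248, 0.0042, 0.0756]
eef_rot: [-2.421, -2.002, -0.0]
wrist_force: [0.8, 0.4, -3.7]
gripper_width: 0.0115
```

```bash
python3 - <<'E'
from h import *
s=arm.get_state();print(s['ee_pos'],s['wrist_force'],s['moment'])
E
```

```text
[0.5247589  0.00423303 0.07564112] [ 0.76592694  0.36439051 -3.69931229] [ 0.05784788 -0.0728403   0.00277718]
```

Call:
{"method": "apply_moves", "body": {
  "steps": [
    {"dx": 0.0002, "dy": 0.001, "dz": 0, "wx": 0, "wy": 0, "wz": 0, "gripper": 0.0},
    {"dx": 0.0004, "dy": 0.002, "dz": 0, "wx": 0, "wy": 0, "wz": 0, "gripper": 0.0},
    {"dx": 0.0006, "dy": 0.003, "dz": 0, "wx": 0, "wy": 0, "wz": 0, "gripper": 0.0},
    {"dx": 0.0008, "dy": 0.004, "dz": 0, "wx": 0, "wy": 0, "wz": 0, "gripper": 0.0},
    {"dx": 0.0009, "dy": 0.0048, "dz": 0, "wx": 0, "wy": 0, "wz": 0, "gripper": 0.0},
    {"dx": 0.0009, "dy": 0.0048, "dz": 0, "wx": 0, "wy": 0, "wz": 0, "gripper": 0.0}
  ]
}}

```text
clock: 9.35
ee_pos: [0.5256, 0.009, 0.0756]
eef_rot: [-2.421, -2.002, -0.0]
wrist_force: [-0.5, -0.7, -3.5]
gripper_width: 0.0118
```

Call:
{"method": "apply_moves", "body": {
  "steps": [
    {"dx": 0.0001, "dy": 0.0005, "dz": 0, "wx": 0, "wy": 0, "wz": 0, "gripper": 0.0},
    {"dx": 0.0002, "dy": 0.001, "dz": 0, "wx": 0, "wy": 0, "wz": 0, "gripper": 0.0},
    {"dx": 0.0002, "dy": 0.001, "dz": 0, "wx": 0, "wy": 0, "wz": 0, "gripper": 0.0}
  ]
}}

```text
clock: 9.72
ee_pos: [0.5259, 0.0099, 0.0757]
eef_rot: [2.421, 2.002, 0.0]
wrist_force: [-0.1, -0.4, -4.6]
gripper_width: 0.0118
```

Call:
{"method": "apply_moves", "body": {
  "steps": [
    {"dx": 0.0001, "dy": 0.0005, "dz": 0, "wx": 0, "wy": 0, "wz": 0, "gripper": 0.0},
    {"dx": 0.0002, "dy": 0.001, "dz": 0, "wx": 0, "wy": 0, "wz": 0, "gripper": 0.0},
    {"dx": 0.0002, "dy": 0.001, "dz": 0, "wx": 0, "wy": 0, "wz": 0, "gripper": 0.0}
  ]
}}

```text
clock: 10.1
ee_pos: [0.526, 0.0104, 0.0756]
eef_rot: [2.421, 2.001, -0.001]
wrist_force: [0.3, -1.4, -2.9]
gripper_width: 0.0117
```

Call:
{"method": "apply_moves", "body": {
  "steps": [
    {"dx": 0.0001, "dy": 0.0004, "dz": 0, "wx": 0, "wy": 0, "wz": 0, "gripper": 0.0},
    {"dx": 0.0001, "dy": 0.0008, "dz": 0, "wx": 0, "wy": 0, "wz": 0, "gripper": 0.0},
    {"dx": 0.0001, "dy": 0.0008, "dz": 0, "wx": 0, "wy": 0, "wz": 0, "gripper": 0.0}
  ]
}}

```text
clock: 10.48
ee_pos: [0.526, 0.0106, 0.0757]
eef_rot: [2.421, 2.0, -0.002]
wrist_force: [-2.3, -5.9, -1.4]
gripper_width: 0.0118
```

Contact: about 5.5–6 N along the slot, after about 2 N free drag. I pause, then check it stays.

Call:
{"method": "apply_moves", "body": {
  "steps": [
    {"dx": 0.0, "dy": 0.0002, "dz": 0, "wx": 0, "wy": 0, "wz": 0, "gripper": 0.0},
    {"dx": 0.0, "dy": 0.0002, "dz": 0, "wx": 0, "wy": 0, "wz": 0, "gripper": 0.0},
    {"dx": 0.0, "dy": 0.0002, "dz": 0, "wx": 0, "wy": 0, "wz": 0, "gripper": 0.0},
    {"dx": 0.0, "dy": 0.0002, "dz": 0, "wx": 0, "wy": 0, "wz": 0, "gripper": 0.0},
    {"dx": 0.0, "dy": 0.0002, "dz": 0, "wx": 0, "wy": 0, "wz": 0, "gripper": 0.0},
    {"dx": 0.0, "dy": 0.0002, "dz": 0, "wx": 0, "wy": 0, "wz": 0, "gripper": 0.0},
    {"dx": 0.0, "dy": 0.0002, "dz": 0, "wx": 0, "wy": 0, "wz": 0, "gripper": 0.0},
    {"dx": 0.0, "dy": 0.0002, "dz": 0, "wx": 0, "wy": 0, "wz": 0, "gripper": 0.0}
  ]
}}

```text
clock: 11.48
ee_pos: [0.526, 0.0106, 0.0757]
eef_rot: [2.421, 2.0, -0.002]
wrist_force: [-1.7, -7.1, -2.2]
gripper_width: 0.012
```

```bash
python3 - <<'E'
from h import *
s=arm.get_state();print(s['ee_pos'],s['eef_rot'],s['wrist_force'],s['moment'],s['joint_positions'])
E
```

```text
[0.52600766 0.01058332 0.07566838] [ 2.42137818e+00  2.00011199e+00 -1.99608472e-03] [-1.70134746 -7.10128191 -2.2225979 ] [-1.54690697  0.40713528  0.04100209] [ 0.47378514  0.32761022 -0.66659307  1.85908285  0.23530399  1.03448223
 -0.47843338]
```

Steady at about 7 N with no creep, so the bar has not moved. Now I begin the clockwise turn: 30° first, then check the force.

Call:
{"method": "apply_moves", "body": {
  "steps": [
    {"dx": 0, "dy": 0, "dz": 0, "wx": 0, "wy": 0, "wz": -0.09, "gripper": 0.0},
    {"dx": 0, "dy": 0, "dz": 0, "wx": 0, "wy": 0, "wz": -0.18, "gripper": 0.0},
    {"dx": 0, "dy": 0, "dz": 0, "wx": 0, "wy": 0, "wz": -0.27, "gripper": 0.0},
    {"dx": 0, "dy": 0, "dz": 0, "wx": 0, "wy": 0, "wz": -0.36, "gripper": 0.0},
    {"dx": 0, "dy": 0, "dz": 0, "wx": 0, "wy": 0, "wz": -0.45, "gripper": 0.0},
    {"dx": 0, "dy": 0, "dz": 0, "wx": 0, "wy": 0, "wz": -0.52, "gripper": 0.0},
    {"dx": 0, "dy": 0, "dz": 0, "wx": 0, "wy": 0, "wz": -0.52, "gripper": 0.0}
  ]
}}

```text
clock: 12.35
ee_pos: [0.5252, 0.0109, 0.0756]
eef_rot: [2.855, 1.31, -0.004]
wrist_force: [-6.6, -6.2, 1.9]
gripper_width: 0.0117
```

```bash
python3 - <<'E'
from h import *
s=arm.get_state();print(s['ee_pos'],s['eef_rot'],s['wrist_force'],s['moment'])
E
```

```text
[0.52519553 0.01085499 0.07559103] [ 2.85486807  1.30965286 -0.0040482 ] [-6.57323748 -6.19073394  1.87501799] [-1.42582118  1.41115436 -0.01003509]
```

Turned 30°, with contact kept. There is about 6 N sideways, so the stud axis sits slightly ahead of the TCP. I continue with a small compensation.

Call:
{"method": "apply_moves", "body": {
  "steps": [
    {"dx": -0.0003, "dy": 0.0, "dz": 0, "wx": 0, "wy": 0, "wz": -0.09, "gripper": 0.0},
    {"dx": -0.0005, "dy": 0.0001, "dz": 0, "wx": 0, "wy": 0, "wz": -0.18, "gripper": 0.0},
    {"dx": -0.0006, "dy": 0.0002, "dz": 0, "wx": 0, "wy": 0, "wz": -0.27, "gripper": 0.0},
    {"dx": -0.0007, "dy": 0.0003, "dz": 0, "wx": 0, "wy": 0, "wz": -0.36, "gripper": 0.0},
    {"dx": -0.0008, "dy": 0.0004, "dz": 0, "wx": 0, "wy": 0, "wz": -0.45, "gripper": 0.0},
    {"dx": -0.0009, "dy": 0.0004, "dz": 0, "wx": 0, "wy": 0, "wz": -0.52, "gripper": 0.0},
    {"dx": -0.0009, "dy": 0.0004, "dz": 0, "wx": 0, "wy": 0, "wz": -0.52, "gripper": 0.0}
  ]
}}

```text
clock: 13.22
ee_pos: [0.5255, 0.0108, 0.0757]
eef_rot: [3.094, 0.531, 0.0]
wrist_force: [0.5, -7.5, -3.3]
gripper_width: 0.0117
```

```bash
python3 - <<'E'
from h import *
s=arm.get_state();print(s['ee_pos'],s['eef_rot'],s['wrist_force'],s['moment'])
E
```

```text
[0.52552418 0.0108121  0.07570939] [3.09448422e+00 5.30995995e-01 4.39113670e-04] [ 0.53114215 -7.50266049 -3.34006685] [-1.80814151e+00 -1.30137666e-01  9.43094812e-04]
```

At 60° turned, only the bar contact of about 7.5 N remains. Finishing the last 30°.

Call:
{"method": "apply_moves", "body": {
  "steps": [
    {"dx": 0, "dy": 0.0, "dz": 0, "wx": 0, "wy": 0, "wz": -0.09, "gripper": 0.0},
    {"dx": -0.0001, "dy": 0.0, "dz": 0, "wx": 0, "wy": 0, "wz": -0.18, "gripper": 0.0},
    {"dx": -0.0001, "dy": 0.0, "dz": 0, "wx": 0, "wy": 0, "wz": -0.27, "gripper": 0.0},
    {"dx": -0.0002, "dy": 0.0, "dz": 0, "wx": 0, "wy": 0, "wz": -0.36, "gripper": 0.0},
    {"dx": -0.0002, "dy": 0.0, "dz": 0, "wx": 0, "wy": 0, "wz": -0.45, "gripper": 0.0},
    {"dx": -0.0002, "dy": 0.0, "dz": 0, "wx": 0, "wy": 0, "wz": -0.535, "gripper": 0.0},
    {"dx": -0.0002, "dy": 0.0, "dz": 0, "wx": 0, "wy": 0, "wz": -0.535, "gripper": 0.0},
    {"dx": -0.0002, "dy": 0.0, "dz": 0, "wx": 0, "wy": 0, "wz": -0.535, "gripper": 0.0}
  ]
}}

```text
clock: 14.22
ee_pos: [0.5259, 0.0108, 0.0758]
eef_rot: [3.125, -0.304, 0.003]
wrist_force: [2.3, -7.5, -4.4]
gripper_width: 0.0118
```

```bash
python3 - <<'E'
from h import *
s=arm.get_state();print(s['ee_pos'],s['eef_rot'],s['wrist_force'],s['moment'])
E
```

```text
[0.52586431 0.01076415 0.07580325] [ 3.12527199e+00 -3.04352872e-01  2.85734338e-03] [ 2.27010778 -7.50360055 -4.35879341] [-1.86887175 -0.70829707  0.05455326]
```

Quarter turn done: yaw 79.2° → −11.1°, matching the plate, and still bearing on the bar. I settle it onto the plate and ease the push to a few newtons before release.

Call:
{"method": "apply_moves", "body": {
  "steps": [
    {"dx": -0.0001, "dy": -0.0001, "dz": -0.0003, "wx": 0, "wy": 0, "wz": 0, "gripper": 0.0},
    {"dx": -0.0002, "dy": -0.0002, "dz": -0.0005, "wx": 0, "wy": 0, "wz": 0, "gripper": 0.0},
    {"dx": -0.0002, "dy": -0.0003, "dz": -0.0005, "wx": 0, "wy": 0, "wz": 0, "gripper": 0.0},
    {"dx": -0.0002, "dy": -0.0003, "dz": -0.0005, "wx": 0, "wy": 0, "wz": 0, "gripper": 0.0}
  ]
}}

```text
clock: 14.72
ee_pos: [0.5259, 0.0107, 0.0757]
eef_rot: [3.126, -0.304, 0.004]
wrist_force: [1.3, -6.8, -2.4]
gripper_width: 0.0123
```

```bash
python3 - <<'E'
from h import *
s=arm.get_state();print(s['ee_pos'],s['eef_rot'],s['wrist_force'],s['moment'])
E
```

```text
[0.52592272 0.01069987 0.07574815] [ 3.12555688 -0.30421562  0.00376464] [ 1.34899564 -6.81541105 -2.40217026] [-1.69026044 -0.44314259  0.0440832 ]
```

Call:
{"method": "apply_moves", "body": {
  "steps": [
    {"dx": 0, "dy": -0.0001, "dz": -0.0003, "wx": 0, "wy": 0, "wz": 0, "gripper": 0.0},
    {"dx": 0, "dy": -0.0002, "dz": -0.0005, "wx": 0, "wy": 0, "wz": 0, "gripper": 0.0},
    {"dx": 0, "dy": -0.0003, "dz": -0.0005, "wx": 0, "wy": 0, "wz": 0, "gripper": 0.0},
    {"dx": 0, "dy": -0.0003, "dz": -0.0005, "wx": 0, "wy": 0, "wz": 0, "gripper": 0.0}
  ]
}}

```text
clock: 15.22
ee_pos: [0.5261, 0.0106, 0.0756]
eef_rot: [3.126, -0.304, 0.004]
wrist_force: [0.7, -6.2, 2.2]
gripper_width: 0.0118
```

```bash
python3 - <<'E'
from h import *
s=arm.get_state();print(s['ee_pos'],s['eef_rot'],s['wrist_force'],s['moment'])
E
```

```text
[0.52606208 0.01061285 0.07562999] [ 3.12576877 -0.30408775  0.00416264] [ 0.65954381 -6.22407837  2.21499738] [-1.49752167 -0.10284123  0.03289836]
```

Seated: about 6 N downward at z 0.0756 and about 6 N on the bar. Release, opening only a little.

Call:
{"method": "apply_moves", "body": {
  "steps": [
    {"dx": 0, "dy": 0, "dz": 0.0003, "wx": 0, "wy": 0, "wz": 0, "gripper": 0.16},
    {"dx": 0, "dy": 0, "dz": 0.0003, "wx": 0, "wy": 0, "wz": 0, "gripper": 0.22},
    {"dx": 0, "dy": 0, "dz": 0.0003, "wx": 0, "wy": 0, "wz": 0, "gripper": 0.3},
    {"dx": 0, "dy": 0, "dz": 0.0003, "wx": 0, "wy": 0, "wz": 0, "gripper": 0.35},
    {"dx": 0, "dy": 0, "dz": 0.0003, "wx": 0, "wy": 0, "wz": 0, "gripper": 0.35},
    {"dx": 0, "dy": 0, "dz": 0.0003, "wx": 0, "wy": 0, "wz": 0, "gripper": 0.35}
  ]
}}

```text
clock: 15.98
ee_pos: [0.5248, 0.0117, 0.0749]
eef_rot: [3.127, -0.303, -0.0]
wrist_force: [-0.9, -0.0, 1.6]
gripper_width: 0.0299
```

Call:
{"method": "apply_moves", "body": {
  "steps": [
    {"dx": 0, "dy": 0, "dz": 0.01, "wx": 0, "wy": 0, "wz": 0, "gripper": 0.35},
    {"dx": 0, "dy": 0, "dz": 0.03, "wx": 0, "wy": 0, "wz": 0, "gripper": 0.35},
    {"dx": 0, "dy": 0, "dz": 0.07, "wx": 0, "wy": 0, "wz": 0, "gripper": 0.35},
    {"dx": -0.02, "dy": -0.01, "dz": 0.12, "wx": 0, "wy": 0, "wz": 0, "gripper": 0.35},
    {"dx": -0.06, "dy": -0.04, "dz": 0.14, "wx": 0, "wy": 0, "wz": 0, "gripper": 0.35},
    {"dx": -0.1, "dy": -0.06, "dz": 0.14, "wx": 0, "wy": 0, "wz": 0, "gripper": 0.35},
    {"dx": -0.1, "dy": -0.06, "dz": 0.14, "wx": 0, "wy": 0, "wz": 0, "gripper": 0.35},
    {"dx": -0.1, "dy": -0.06, "dz": 0.14, "wx": 0, "wy": 0, "wz": 0, "gripper": 0.35}
  ]
}}

```text
clock: 16.98
ee_pos: [0.4253, -0.0481, 0.2157]
eef_rot: [3.127, -0.303, 0.002]
wrist_force: [-0.0, -1.0, -0.9]
gripper_width: 0.0302
```

```bash
python3 - <<'E'
from h import *
c=snap('wrist','w4.png');s=snap('scene','s4.png');t=snap('top','t4.png');st=arm.get_state();print(st['clock'],st['ee_pos'],st['wrist_force'])
p=lambda c:np.round(proj(c,(.5263,.0115,.05))).astype(int)
out=[]
for k in(c,s,t):
    u,v=p(k);print(u,v);h=70 if k is c else 40
    u=min(max(u,h),640-h);v=min(max(v,h),480-h)
    out.append(cv2.resize(k['pixels'][v-h:v+h,u-h:u+h,::-1],(266,400),interpolation=cv2.INTER_CUBIC) if 0 else cv2.resize(k['pixels'][v-h:v+h,u-h:u+h,::-1],(266,266),interpolation=cv2.INTER_CUBIC))
cv2.imwrite('pics/c4.png',np.hstack(out))
E
```

```text
17.125 [ 0.42544933 -0.047654    0.21496957] [-0.57034947  0.51642886  0.10590963]
216 107
344 249
292 238
```

View pics/c4.png

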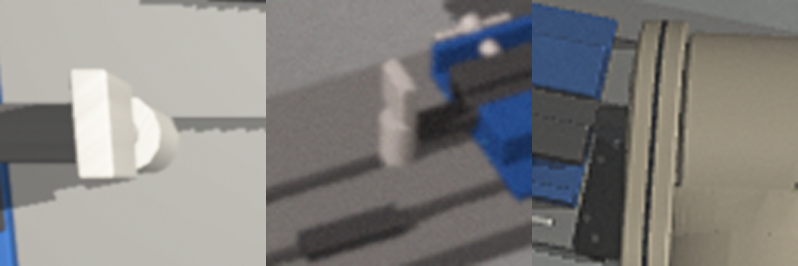

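The stud stands upright with its tab crosswise at the bar's end in both views (tab top at wrist px about (195,102)). I check the numbers.

```bash
python3 - <<'E'
from h import *
c=load('w4');P=np.array([onz(c,146+x/1.9,37+y/1.9,.110) for x,y in((72,70),(106,70),(114,178),(80,178))]);print(P,P.mean(0))
for i in range(3):e=P[i+1]-P[i];print(np.linalg.norm(e),np.degrees(np.arctan2(e[1],e[0])))
g=cv2.cvtColor(c['pixels'],cv2.COLOR_RGB2GRAY)
print(onz(c,146+178/1.9,37+140/1.9,.03))
a=c['pixels'][60:150,120:270,::-1];s=load('s4')['pixels'][220:285,310:400,::-1]
cv2.imwrite('pics/c5.png',np.hstack([cv2.resize(a,(450,270),interpolation=cv2.INTER_LANCZOS4),cv2.resize(s,(340,270),interpolation=cv2.INTER_LANCZOS4)]))
E
```

```text
[[0.54209594 0.01266354 0.11      ]
 [0.54001519 0.00203029 0.11      ]
 [0.50733647 0.00810108 0.11      ]
 [0.50948595 0.01908808 0.11      ]] [0.52473339 0.01047075 0.11      ]
0.010834919944828604 -101.07189431379028
0.033237836658071375 169.47602597816612
0.011195286733667218 78.93053675872112
[ 0.52202317 -0.00217578  0.03      ]
```

Call:
{"method": "apply_moves", "body": {
  "steps": [
    {"dx": -0.02, "dy": 0.03, "dz": 0, "wx": 0, "wy": 0, "wz": 0, "gripper": 0.35},
    {"dx": -0.03, "dy": 0.06, "dz": 0, "wx": 0, "wy": 0, "wz": 0, "gripper": 0.35},
    {"dx": -0.03, "dy": 0.06, "dz": 0, "wx": 0, "wy": 0, "wz": 0, "gripper": 0.35},
    {"dx": -0.03, "dy": 0.06, "dz": 0, "wx": 0, "wy": 0, "wz": 0, "gripper": 0.35}
  ]
}}

```text
clock: 17.62
ee_pos: [0.3952, 0.0115, 0.2149]
eef_rot: [3.127, -0.302, -0.0]
wrist_force: [-0.0, 0.0, 0.0]
gripper_width: 0.0304
```

```bash
python3 - <<'E'
from h import *
c=snap('wrist','w6.png');u,v=np.round(proj(c,(.5263,.0115,.05))).astype(int);print(u,v)
u=min(max(u,90),550);v=min(max(v,70),410)
cv2.imwrite('pics/c6.png',cv2.resize(c['pixels'][v-70:v+70,u-90:u+90,::-1],(720,560),interpolation=cv2.INTER_CUBIC))
E
```

```text
284 47
```

View pics/c6.png

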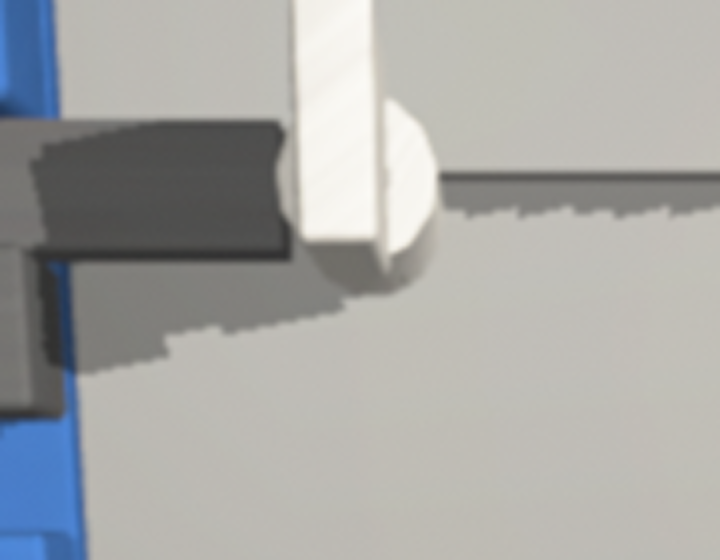

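The close-up shows the round body against the bar's end face (crop about (285,190)), with no visible gap. The tab is crosswise to the slot. Handing in.

```bash
python3 -c "
from h import *
print(arm.get_state()['clock']);print(arm.sign_off())"
```

```text
17.675
the job is handed in; nothing more can be done
None
```

The stop stud is set and the job is handed in, at about 17.7 s on the robot clock. I lifted it out of its block and dropped its head lengthwise into the working slot, about 58 mm clear of the bar. I then slid it up until it bore on the bar's end at 6–7 N and held it there for about a second. Last came the clockwise quarter turn (79° to −11°), seating it on the plate and letting go.

**Last checks:**
- **Crosswise:** the tab is at about −11°, square to the slot, at (0.525, 0.0105).
- **Upright:** it stands straight in the wrist and scene views, and touchdown was at the predicted height.
- **Against the bar:** I can see no gap at the bar's end, though I only checked this by eye after letting go. The arm was clear of everything, with the wrist force at zero.
- **Forces:** the highest wrist reading I saw was about 9 N. It included about 6.5 N sideways partway through the turn, which I took out with a small correction.
- **Bar:** the tool did not creep while pressed against it, so I take it that the bar did not move. I did not measure its position again after the turn.
- **Bystanders:** I did not touch the other things on the bench, but I did not check each one in a final picture.

**Disagreement:** the top camera put the bar's end about 5 mm short of where the wrist camera put it. Contact came within about 2 mm of the wrist camera's figure.

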